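# Snap a start-button block home in its control panel and test the button

## Task

The push-button block in the upper place of the control box's sloping panel has come loose and stands out of its cut-out. Push the block home by its black frame until the frame bears firmly on the flat spacer round the cut-out, without working its button yet; then test it: press the round metal button fully down for a moment and let it come back up. Push gently, leave the mushroom-shaped stop button alone and leave the other parts in the bins where they are.

Things in the scene. Friction and masses are not known exactly. Their poses are not given: they have to be found in the camera images.
- control_box: Grey sheet-steel control box with a sloping top, 174 mm deep (x), 120 mm wide (y), 50 mm high in front, 112 mm at the back, fast in one of the two cardboard bins at the robot's right (bin walls up to 112 mm high beside it). Origin: middle of its underside; x to its high back, y to its left, z up.
- panel: The box's grey sloping top, 181 mm (x) by 116 mm (y), tilted 0.349 rad so that it faces up and towards the robot. Origin: middle of its outer surface; x up the slope, y left, z out of the panel. The block's cut-out, 57 mm (x) by 35 mm (y), lies at x = 36, y = 0 mm; the stop button at x = -48, y = 0 mm.
- start_block: Black frame 70 (x) by 46 (y) by 7 mm thick, a round metal button in its middle, ridged at both ends (|x| 18 to 35 mm); its body, 56 by 33 by 24 mm, hangs in the cut-out. Origin: mid underside of the frame, axes as the panel's. At first catches hold the frame about 12 mm off the panel; 6 to 15 N straight in on both ends snaps it home onto the spacer, at x 36, y 0 mm of the panel.
- spacer: Bare metal spacer, a flat frame 70 (x) by 46 (y) mm round the cut-out, on which the block's frame comes to bear. Its thickness differs from box to box, 1 to 5 mm, and is not given here: feel for it. Origin: centre of the cut-out, on the panel's surface whatever the thickness; axes as the panel's.
- start_button (a joint): Travel of the round metal spring button (26 mm across) in the middle of the start block, in m: 0 = out, 0.006 = fully pressed. It takes about 2.5 N to start and 7 N to press fully, and springs back.
- start_button_top (a point): Centre of the top face of the round metal button; with the button out it stands 17 mm above the start block's origin, 10 mm above the face of its frame; pressed fully it stands 4 mm above that face.
- stop_button (a joint): Travel of the black mushroom-shaped stop button (40 mm across) low on the panel, in m: 0 = out, 0.005 = pressed; to be left alone.
- stop_button_top (a point): Centre of the top of the mushroom-shaped stop button, 38 mm above the panel.
- angle_fixture: Small black upright fixture, 109 by 52 by 110 mm, in the bin that the control box is not in. Origin: middle of its underside. A bystander.
- bearing_0: Ball bearing, 52 mm across, 12 mm high, lying flat near the fixture. Origin: middle of its underside. A bystander.
- bearing_1: Ball bearing, 44 mm across, 12 mm high, lying flat near the fixture. Origin: middle of its underside. A bystander.
- hex_key: Black hexagon key, 28 by 78 by 8 mm, lying in front of the control box. Origin: middle of its underside. A bystander.

How it is judged:
On the way, in this order (a step that is already met when the one before it is completed fails the run):
1. the start block is pushed home: its frame lies level and bears on the spacer, button not worked (z of start_block in the frame of panel below 0.006 m and angle between the z axis of start_block and the z axis of panel, either way round below 0.04 rad and contact force between start_block and spacer above 8 N and value of joint start_button below 0.0025 m), for 0.1 s.
2. the metal button is pressed fully down with the block home (z of start_block in the frame of panel below 0.006 m and angle between the z axis of start_block and the z axis of panel, either way round below 0.04 rad and value of joint start_button above 0.0052 m), for 0.2 s.
At the end, for the whole second after the job is handed in: The start block is home and at rest: its frame within 6 mm of the panel (the spacer lies between) and within 0.04 rad of its plane; the metal button, after a press to at least 5.2 of its 6 mm, is out again to within 1 mm; the stop button is out to within 1 mm (z of start_block in the frame of panel below 0.006 m and angle between the z axis of start_block and the z axis of panel, either way round below 0.04 rad and value of joint each of start_button, stop_button below 0.001 m and linear speed of start_block below 0.01 m/s); the robot touches nothing.
It fails at once if the start button worked (over 3 mm) while its block is not home (more than 7.5 mm off the panel) (value of joint start_button above 0.003 m and z of start_block in the frame of panel above 0.0075 m).
It fails at once if the stop button pressed more than 2 mm (value of joint stop_button above 0.002 m).
It fails at once if the fingers push on the block, its button or the control box with more than 100 N (contact force between the fingers and start_block above 100 N or contact force between the fingers and control_box above 100 N).
It fails at once if a bystander shifted more than 15 mm (distance of any of angle_fixture, bearing_0, bearing_1, hex_key from where it was at the start of the episode above 0.015 m).
It also fails if it takes over 38 s, if anything falls off the work surface, if the arm or the gripper's body presses on something with over 40 N, if the wrist force passes 120 N, or if a joint passes its speed limit or range.

## Robot

A 6-joint arm with a two-finger parallel gripper is mounted at the origin on a cart in front of the work surface, level with it; the furniture and walls round the work are solid. World frame = base frame: x ahead of the robot, y to its left, z up, the work surface at z = 0. Lengths are in m, angles in rad, forces in N, time in s.
With the tool pointing down it reaches from about 0.35 to 0.725 m from the base axis. Payload 4.3 kg.
Tool frame: the origin (TCP) lies between the finger pads; the fingertips stand 8 mm ahead of it and the grasp point (between the pads) lies 11 mm behind it; z points along the fingers, y is the line along which they close (so a half turn about z gives the same grasp; the last joint's range is limited). The gripper opens to 85 mm and grips with 20 to 120 N. Pads are 22 mm wide; open, the fingers measure 114 mm over their backs; the gripper's body (76 mm by 85 mm) begins 54 mm behind the grasp point. The pads swing forward as they close: fully open they stand 13 mm farther back than shut.
Start: joints at [-1.372, 0.377, 0.081, 1.274, 0, 1.46], TCP at [0.175, -0.548, 0.239] pointing down, gripper open.
Joint ranges: [-2.72, 2.72], [-0.84, 1.66], [-1.02, 1.22], [-1.77, 2.12], [-1.37, 1.28], [-3.14, 3.14]. Speed limits (rad/s): [2.57, 2.57, 3.14, 3.14, 3.14, 3.14].

## Interface

Orientations are given as a unit quaternion [x, y, z, w].
In Python, from cell import read_state, eyes, manip gives the robot as it stands. The module is installed in compiled form; this text tells all that it offers.
- The arm moves only by the tool carry_out, never from a script. Its argument "deltas" is a list of rows, each a list of 2 entries, a list of its own where there are three numbers: the shift along the tool's x, y, z in mm, then the turn, a rotation vector about the tool's x, y, z in degrees. A call has 1 to 5 rows; each row is the pose to reach, as a shift and turn from the pose commanded when the call began, along the tool's axes at that moment; what a row does not reach only later rows make up. A row lasts 1/10 s, in which the tool goes at most 50 mm and 8.59 degrees, less where a joint would pass 70% of its speed; a pose out of reach is approached as far as the arm can. A call with a gripper value outside its range is refused whole. "grip" is the finger opening in mm, from 0 to 85.4, set as the call begins (left out, the last holds). The fingers move at their own pace and stop on an object; "squeeze" is the grip in N (left out, the last holds). Time passes only in rows, so rows that repeat a pose let the fingers close. It gives the time, the measured TCP pose, the force, the opening and the grip force at its end, in the units of the state.
- read_state(): the state, without advancing time (a new reading comes with each control period).
- eyes.read_camera(name): name is "scene" or "top" or "wrist"; returns the picture (384x512x3 uint8, blue, green, red); there is no depth.
- eyes.get_calibration(name): a dict with "camera_matrix" (3x3 intrinsics, pixels), "rvec" (rotation vector, rad) and "tvec" (3), from world to camera coordinates, as OpenCV has them. Camera axes: x right, y down, z forward; pixel columns grow to the right and rows downward; lengths in m; the calibration is good to about 2 mm. A picture is of the moment at which its call begins: read the wrist's pose just before it. get_calibration takes no time and is no camera call; for the wrist camera it gives the pose at the moment of the call.
- manip.finish_job(): hands the job in; it is judged then, once.
Trained networks look in the newest picture that a camera, given by its name, has taken for a name from the list of things; names that differ only in an ending like _2 or _b are one class to them, and where a whole thing is asked for, a point or a joint stands for the part that bears it (a point fixed in the world has none). Each returns a list of dicts, best first, with "p" (0 to 1); they miss things now and then, are a little off and sometimes report something else, mostly with a low value. They report only what shows in the picture. A call takes as long as a camera call.
- eyes.masks_of(target, camera): "region" (384x512 bool, what is visible of it) and "position" ([column, row] in pixels, amid what is visible of it).
- eyes.place_of(target, camera): "position" ([column, row] in pixels: a listed point, or the origin of a listed thing).
The state is a dict: "time": time; "joints": joint angles; "qvel": joint speeds; "joint_efforts": joint torques, N m; "eef_pos": TCP position; "ee_rot": TCP orientation; "contact_force": force on the tool from outside, world axes, zero at the start; "torque": the same for the moment, N m; "width": opening from 0.0 (shut) to 1.0 (fully open); "gripper_force": force on a finger pad.
Only numpy, scipy, OpenCV 4.12 (cv2) and the standard library are available. Lean on these libraries where they do the work, as an engineer would, in place of code of your own. Each camera call takes 0.05 s, during which the arm holds its last target. There are 200 camera calls.

## Working session

There is one attempt and no reset: what is moved stays moved. The work goes in short steps, Python scripts to look and compute and a tool call to move; the robot and the scene stay as the last step left them, time stands still between calls to the robot, and variables do not carry over. Pictures are saved under pics/ and viewed, at most 10 in all, crops included, and the job is handed in when it is done.

Besides the shell and the picture viewer there is one more tool, called as a command line: name --argument value ..., lists and objects as JSON in quotes. carry_out: Moves the arm, as the interface text tells. Its arguments: {"type":"object","properties":{"deltas":{"type":"array"},"grip":{"type":"number"},"squeeze":{"type":"number"}},"required":["deltas"]}

```bash
mkdir -p pics
cat > look.py <<'E'
import cv2,numpy as np
from cell import read_state,eyes,manip
def cal(n):
    c=eyes.get_calibration(n);R=cv2.Rodrigues(np.array(c["rvec"],float))[0];return np.array(c["camera_matrix"]),R,np.array(c["tvec"],float).ravel()
E
python3 - <<'E'
from look import *
s=read_state();print({k:np.round(v,3).tolist() for k,v in s.items()})
ims=[]
for n in ["scene","top","wrist"]:
    K,R,t=cal(n);im=eyes.read_camera(n);ims.append(im);print(n,"cam at",(-R.T@t).round(3),K[0,0])
    for g in ["control_box","panel","start_block","spacer","start_button_top","stop_button_top"]:
        print(g,[(np.round(d["position"],1).tolist(),round(d["p"],2)) for d in eyes.place_of(g,n)[:2]])
cv2.imwrite("pics/a.png",cv2.resize(np.hstack(ims[:2]),(800,300)));cv2.imwrite("pics/w.png",ims[2])
E
```

```text
{'time': 0.0, 'joints': [-1.372, 0.378, 0.08, 1.274, 0.0, 1.461], 'qvel': [-0.001, -0.002, 0.0, 0.0, -0.001, -0.0], 'joint_efforts': [-0.0, -46.36, 26.988, 0.021, -0.0, 0.0], 'eef_pos': [0.175, -0.547, 0.238], 'ee_rot': [0.988, 0.154, -0.0, -0.001], 'contact_force': [-0.011, -0.239, -0.243], 'torque': [0.005, -0.064, -0.01], 'gripper_force': 0.0, 'width': 1.001}
scene cam at [-0.111 -0.641  0.58 ] 354.3731931799181
control_box [([239.4, 215.9], 0.82), ([291.1, 236.4], 0.34)]
panel [([238.5, 189.1], 0.94)]
start_block [([245.5, 179.8], 0.61)]
spacer [([247.3, 179.6], 0.53), ([240.3, 190.3], 0.2)]
start_button_top [([246.6, 176.1], 0.48)]
stop_button_top [([224.1, 194.0], 0.48)]
top cam at [ 0.299 -0.202  0.98 ] 487.3355023587455
control_box [([219.2, 194.3], 0.87)]
panel [([215.9, 189.7], 0.61)]
start_block [([214.5, 171.0], 0.94)]
spacer []
start_button_top [([213.3, 172.8], 0.43)]
stop_button_top [([215.9, 216.9], 0.71)]
wrist cam at [ 0.251 -0.524  0.374] 273.35731451829093
control_box []
panel []
start_block []
spacer []
start_button_top []
stop_button_top []
```

View pics/a.png

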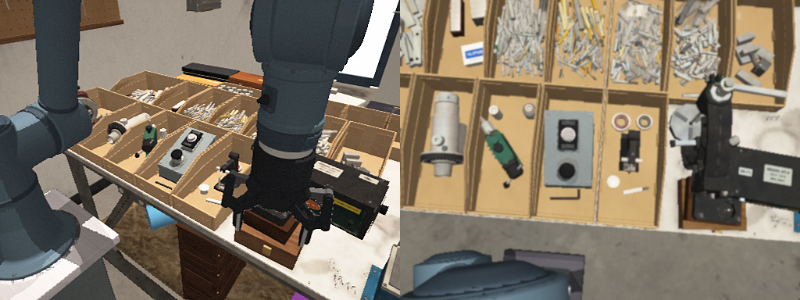

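View pics/w.png

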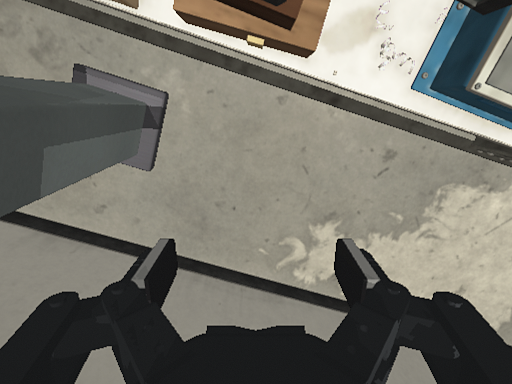

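Top and scene views show the box in a bin (box about (217,193) in the top image), with the block toward the back and the stop button in front. Next I fit the panel pose from the detected points.

```bash
cat >> look.py <<'E'
from scipy.optimize import least_squares
from scipy.spatial.transform import Rotation as Ro
PTS={"panel":(0,0,0),"start_block":(.036,0,.012),"start_button_top":(.036,0,.029),"stop_button_top":(-.048,0,.038)}
def panelR(yaw): return Ro.from_euler("zy",[yaw,-.349])
def observe(cams):
    o=[]
    for n in cams:
        C=cal(n);eyes.read_camera(n)
        for g in PTS:
            d=eyes.place_of(g,n)
            if d and d[0]["p"]>.3:o.append((n,C,g,np.array(d[0]["position"])))
    return o
def fit(o,zprior=None,pts=PTS):
    def res(p):
        r=[]
        for n,(K,R,t),g,u in o:
            c=K@(R@(p[:3]+panelR(p[3]).apply(pts[g]))+t);r+=list(c[:2]/c[2]-u)
        if zprior:r.append((p[2]-zprior)*1000)
        r.append(p[3]*20)
        return np.array(r)
    s=least_squares(res,[.35,-.13,.085,0],loss="soft_l1");return s.x,res(s.x)
E
python3 - <<'E'
from look import *
o=observe(["top","scene"])
x,r=fit(o);print(x.round(4));print([a[0]+a[2] for a in o],r.round(1))
n="top"
im=eyes.read_camera("top");m=eyes.masks_of("control_box","top")[0]
print(cv2.minAreaRect(np.argwhere(m["region"])[:,::-1].astype(np.float32)))
m=eyes.masks_of("start_block","top")[0]
print(cv2.minAreaRect(np.argwhere(m["region"])[:,::-1].astype(np.float32)))
K,R,t=cal("top")
v=cv2.resize(im[130:260,140:300],None,fx=4,fy=4,interpolation=cv2.INTER_CUBIC)
for q in [(-.09,-.058,0),(.09,-.058,0),(.09,.058,0),(-.09,.058,0),(.036,0,.029),(-.048,0,.038)]+[(.036+a*.035,b*.023,.019) for a in(-1,1) for b in (-1,1)]:
    c=K@(R@(x[:3]+panelR(x[3]).apply(q))+t);c=c[:2]/c[2];cv2.circle(v,tuple(int(i) for i in (c-[140,130])*4),3,(0,0,255),-1)
cv2.imwrite("pics/b.png",v)
E
```

```text
[ 0.4731 -0.1304  0.0875 -0.0232]
['toppanel', 'topstart_block', 'topstart_button_top', 'topstop_button_top', 'scenepanel', 'scenestart_block', 'scenestart_button_top', 'scenestop_button_top'] [  1.1   1.3  -0.2  -0.8   1.8   0.1  -0.4 -25.3  -1.8  -0.5  -1.3   1.6
  -1.8  -3.6   1.    0.9  -0.5]
((215.23301696777344, 190.31007385253906), (65.30335235595703, 100.1964340209961), 1.7357045412063599)
((214.5, 171.5), (37.0, 25.0), 90.0)
```

View pics/b.png

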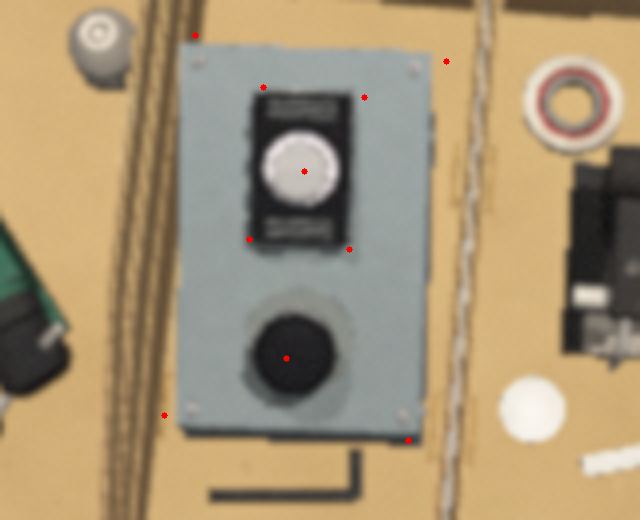

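The first fit was pulled by a poor detection: its red marks miss the panel corners, and the yaw is off. In the crop the true corners are (182,44), (430,54), (422,438) and (180,428), with the button at (302,168) and the mushroom at (293,354). I'll refit using those.

```bash
cat >> look.py <<'E'
def goal(p,along,perp,h,s):
    """TCP goal: h above panel surface at panel (along,perp); returns shift mm and rotvec deg in tool axes"""
    P=panelR(p[3]);M=P.as_matrix();R=Ro.from_matrix(np.c_[np.cross(M[:,0],-M[:,2]),M[:,0],-M[:,2]])
    T=Ro.from_quat(s["ee_rot"]);g=p[:3]+P.apply((along,perp,h))
    return T.inv().apply(g-s["eef_pos"])*1000,(T.inv()*R).as_rotvec(degrees=True),g
E
python3 - <<'E'
from look import *
h=lambda a,b:np.array([a,b])/4+[140,130]-.4
pts=dict(PTS,c1=(.0905,.058,0),c2=(.0905,-.058,0),c3=(-.0905,-.058,0),c4=(-.0905,.058,0))
C=cal("top")
o=[("top",C,k,h(*v)) for k,v in dict(c1=(182,44),c2=(430,54),c3=(422,438),c4=(180,428),start_button_top=(302,168),stop_button_top=(293,354)).items()]
x0,r=fit(o,None,pts);print(x0.round(4),r.round(1))
o2=o+[a for a in observe(["scene"])]
x,r=fit(o2,None,pts);print(x.round(4),r.round(1))
x,r=fit(o2,.084,pts);print(x.round(4),r.round(1))
np.save("p.npy",x)
s=read_state()
d,w,g=goal(x,.036,0,.13,s);print(d.round(1),w.round(1),g.round(3),s["time"])
E
```

```text
[ 0.4741 -0.1296  0.084   0.0473] [ 0.1  0.1  0.7 -0.5 -0.  -1.  -0.4 -0.6 -0.6  1.1  0.2  1.2  0.9]
[ 0.4728 -0.13    0.0904  0.0443] [ 0.  -0.3  1.1 -0.7  0.  -0.5 -0.8 -0.3 -0.6  1.   0.1  1.5 -0.5 -0.2
  0.7  0.6 -1.2 -3.9  2.9  1.4  0.9]
[ 0.4741 -0.1293  0.0846  0.0457] [ 0.  -0.1  0.7 -0.6 -0.2 -1.  -0.7 -0.7 -0.8  1.   0.1  1.1 -0.3  1.4
  0.9  2.1 -1.  -2.3  3.2  3.1  0.6  0.9]
[ 402.8 -312.6   20.2] [-17.6  12.3 -74.1] [ 0.463 -0.128  0.219] 1.95
```

carry_out --deltas '[[[40,-30,-30],[-2,1.3,-8]],[[85,-65,-30],[-4,2.6,-16]],[[130,-100,-30],[-5.5,3.9,-23]],[[175,-135,-25],[-7.3,5.1,-31]],[[220,-170,-20],[-9.2,6.5,-39]]]' --grip 42

```text
time: 2.45
eef_pos: [0.3136, -0.3468, 0.2625]
ee_rot: [0.874, 0.476, 0.068, 0.07]
contact_force: [1.3, 0.1, 0.1]
width: 0.492
gripper_force: 0.0
```

Run:
```python
from look import *
s=read_state();x=np.load("p.npy")
d,w,g=goal(x,.036,0,.13,s);print(d.round(1),w.round(1),s["time"],s["eef_pos"].__repr__(),s["width"])
```

```text
[262.8  -2.5  57.5] [ -8.2   5.7 -34.8] 2.45 array([ 0.31355975, -0.34677128,  0.26253908]) 0.49209318688604364
```

carry_out --deltas '[[[50,0,5],[-2,1.3,-8]],[[100,-1,12],[-3.8,2.6,-16]],[[150,-2,22],[-5.6,3.9,-24]],[[205,-2,38],[-7.2,5,-31]],[[250,-2,50],[-8.1,5.6,-34.5]]]'

```text
time: 2.95
eef_pos: [0.453, -0.1434, 0.2268]
ee_rot: [0.684, 0.709, 0.119, 0.125]
contact_force: [0.7, 0.0, 0.2]
width: 0.493
gripper_force: 0.0
```

carry_out --deltas '[[[0,0,0],[0,0,0]],[[0,0,0],[0,0,0]]]'

```text
time: 3.15
eef_pos: [0.4525, -0.1436, 0.2265]
ee_rot: [0.684, 0.709, 0.118, 0.123]
contact_force: [-0.6, -0.7, 0.3]
width: 0.493
gripper_force: 0.0
```

Run:
```python
from look import *
x=np.load("p.npy");s=read_state()
d,w,g=goal(x,.036,0,.13,s);print(d.round(1),w.round(1),s["time"],s["eef_pos"].__repr__(),s["width"],s["contact_force"])
C=cal("wrist");K,R,t=C;im=eyes.read_camera("wrist");
for n in PTS:print(n,[(np.round(a["position"],1).tolist(),round(a["p"],2)) for a in eyes.place_of(n,"wrist")[:1]])
v=im.copy()
for q in [(-.09,-.058,0),(.09,-.058,0),(.09,.058,0),(-.09,.058,0),(.036,0,.029),(-.048,0,.038)]+[(.036+a*.035,b*.023,.019) for a in(-1,1) for b in (-1,1)]:
    c=K@(R@(x[:3]+panelR(x[3]).apply(q))+t);c=c[:2]/c[2];print(q,c.round(1));cv2.circle(v,tuple(int(i) for i in c),1,(0,0,255),-1)
cv2.imwrite("pics/c.png",cv2.resize(v,(800,600)))
```

```text
[15.6  8.5 10.6] [-0.3  0.  -0.5] 3.15 array([ 0.45248959, -0.14359202,  0.22647724]) 0.49324177003454633 [-0.59698197 -0.65731911  0.32227898]
panel []
start_block [([265.4, 170.1], 0.8)]
start_button_top [([267.0, 175.6], 0.78)]
stop_button_top []
(-0.09, -0.058, 0) [148.1 216.7]
(0.09, -0.058, 0) [312.6 216. ]
(0.09, 0.058, 0) [319.4 104.9]
(-0.09, 0.058, 0) [132.8 106.4]
(0.036, 0, 0.029) [263.8 171.3]
(-0.048, 0, 0.038) [170.4 174.4]
(0.000999999999999994, -0.023, 0.019) [228.1 191.6]
(0.000999999999999994, 0.023, 0.019) [226.2 145.1]
(0.07100000000000001, -0.023, 0.019) [299.  191.2]
(0.07100000000000001, 0.023, 0.019) [301.1 144.6]
```

View pics/c.png

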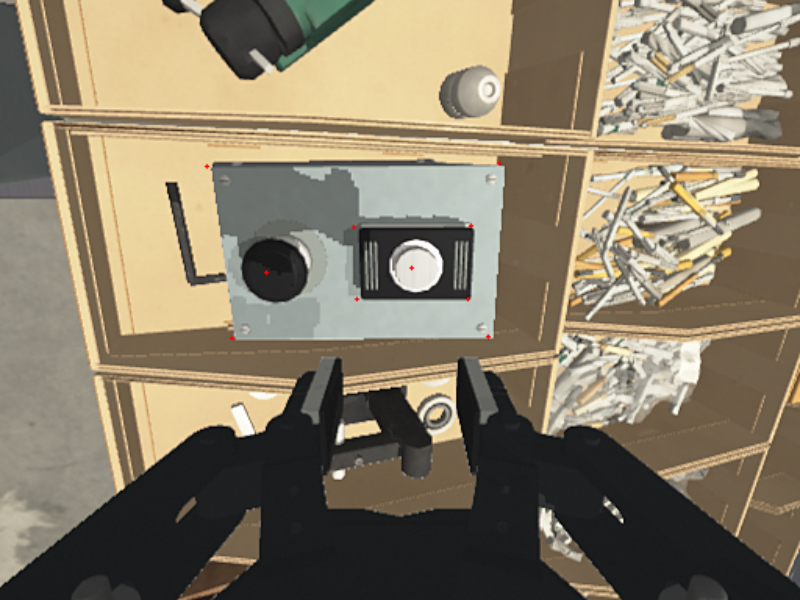

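The wrist view shows the block frame from (361,229) to (472,299), the button at (416,266) and the mushroom at (274,270). The fit was about 3 mm short along the slope, so I refit with wrist and top points together.

Run:
```python
from look import *
h=lambda a,b:np.array([a,b])/4+[140,130]-.4
w=lambda a,b:np.array([a,b])*.64-.2
pts=dict(PTS,c1=(.0905,.058,0),c2=(.0905,-.058,0),c3=(-.0905,-.058,0),c4=(-.0905,.058,0),f1=(.071,.023,.019),f2=(.071,-.023,.019),f3=(.001,-.023,.019),f4=(.001,.023,.019))
C=cal("top");W=cal("wrist")
o=[("top",C,k,h(*v)) for k,v in dict(c1=(182,44),c2=(430,54),c3=(422,438),c4=(180,428),start_button_top=(302,168),stop_button_top=(293,354)).items()]
o3=[("w",W,k,w(*v)) for k,v in dict(c1=(504,167),c2=(490,338),c3=(233,338),c4=(213,165),f1=(472,229),f2=(471,299),f3=(361,299),f4=(361,229),start_button_top=(416,266),stop_button_top=(274,270)).items()]
for oo in (o3,o+o3,o+o3+o3):
    x,r=fit(oo,None,pts);print(x.round(4),r.round(1))
np.save("p.npy",x)
s=read_state()
for hh in (.13,.05,.03):
    d,ww,g=goal(x,.036,0,hh,s);print(d.round(1),ww.round(1),g.round(3),s["time"])
```

```text
[ 0.4777 -0.1328  0.0832  0.0271] [-0.   0.   0.3  0.   1.2 -1.2  0.6  0.1  1.4 -0.7 -0.7  0.4 -0.3 -0.1
 -1.4 -1.2  0.2  1.5 -1.   0.8  0.5]
[ 0.4768 -0.1322  0.0846  0.0283] [ 2.6 -1.9  3.1 -1.3  0.6 -1.8  0.2 -2.5  1.3 -0.3  1.3 -0.2  0.  -0.8
  0.4  0.   0.4 -1.  -0.6 -0.4  1.4 -1.2 -0.7  0.3 -0.8 -0.2 -2.  -1.6
 -0.1  1.2 -2.   0.7  0.6]
[ 0.4773 -0.1325  0.0839  0.0275] [ 2.9 -2.   3.4 -1.3  0.7 -2.   0.3 -2.7  1.5 -0.5  1.5 -0.4  0.  -0.4
  0.4  0.   0.7 -1.1 -0.1 -0.2  1.4 -1.  -0.7  0.4 -0.6 -0.1 -1.7 -1.4
  0.1  1.4 -1.5  0.7  0.  -0.4  0.4  0.   0.7 -1.1 -0.1 -0.2  1.4 -1.
 -0.7  0.4 -0.6 -0.1 -1.7 -1.4  0.1  1.4 -1.5  0.7  0.5]
[14.7 10.9 13.1] [-0.3  0.2  0.3] [ 0.467 -0.131  0.218] 3.4
[15.  11.2 93.1] [-0.3  0.2  0.3] [ 0.494 -0.131  0.143] 3.4
[ 15.   11.3 113.1] [-0.3  0.2  0.3] [ 0.501 -0.131  0.124] 3.4
```

carry_out --deltas '[[[7,5.5,25],[-0.2,0.1,0.2]],[[15,11.2,50],[-0.3,0.2,0.3]],[[15,11.2,80],[-0.3,0.2,0.3]],[[15,11.2,88],[-0.3,0.2,0.3]],[[15,11.2,88],[-0.3,0.2,0.3]]]'

```text
time: 3.9
eef_pos: [0.4911, -0.1301, 0.1463]
ee_rot: [0.687, 0.706, 0.121, 0.123]
contact_force: [-0.3, -0.5, 0.3]
width: 0.492
gripper_force: 0.0
```

Run:
```python
from look import *
x=np.load("p.npy");s=read_state()
d,w,g=goal(x,.036,0,.03,s);print(d.round(1),w.round(1),s["time"],s["width"],s["contact_force"])
im=eyes.read_camera("wrist");cv2.imwrite("pics/d.png",cv2.resize(im,(800,600)))
K,R,t=cal("wrist")
for q in [(.036,0,.029),(.071,.023,.019),(.001,.023,.019)]:
    c=K@(R@(x[:3]+panelR(x[3]).apply(q))+t);print((c[:2]/c[2]/.64).round())
```

```text
[-1.5  1.6 23.8] [-0.2 -0.2  0. ] 3.9 0.4920283968142767 [-0.31926366 -0.50203582  0.34300721]
[397. 359.]
[481. 299.]
[314. 298.]
```

View pics/d.png

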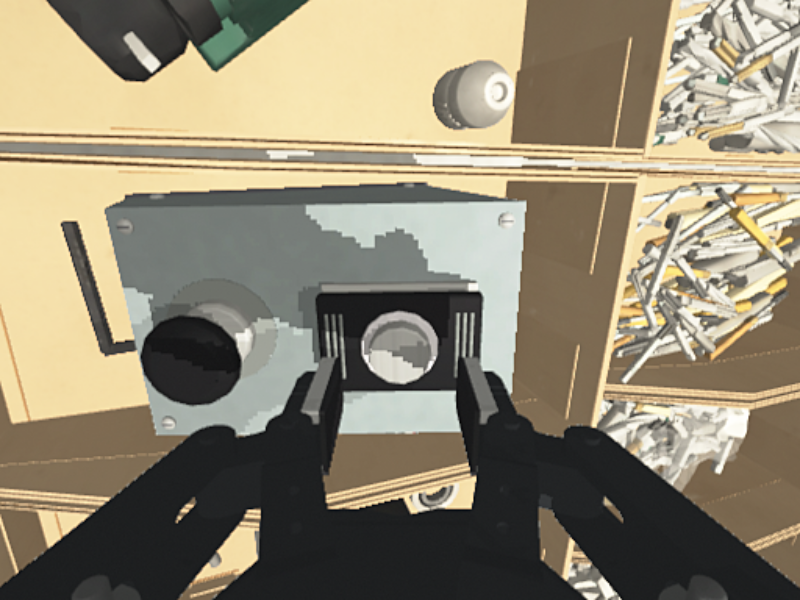

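The fingers straddle the button symmetrically: the inner tips are at columns 342 and 458, and the frame spans 317 to 482. I'll advance straight in.

carry_out --deltas '[[[0,0,8],[0,0,0]],[[0,0,14],[0,0,0]],[[0,0,18],[0,0,0]],[[0,0,20],[0,0,0]],[[0,0,22],[0,0,0]]]'

```text
time: 4.45
eef_pos: [0.4999, -0.1297, 0.1268]
ee_rot: [0.686, 0.707, 0.122, 0.124]
contact_force: [0.9, 0.2, -0.7]
width: 0.496
gripper_force: 0.0
```

carry_out --deltas '[[[0,0,1],[0,0,0]],[[0,0,2],[0,0,0]]]'

```text
time: 4.65
eef_pos: [0.5006, -0.1297, 0.125]
ee_rot: [0.686, 0.707, 0.122, 0.124]
contact_force: [0.0, 0.1, -0.4]
width: 0.493
gripper_force: 0.0
```

carry_out --deltas '[[[0,0,1],[0,0,0]],[[0,0,2],[0,0,0]],[[0,0,3],[0,0,0]]]'

```text
time: 4.95
eef_pos: [0.5016, -0.1297, 0.1221]
ee_rot: [0.686, 0.707, 0.122, 0.124]
contact_force: [-0.4, 0.2, 1.6]
width: 0.498
gripper_force: 0.5
```

carry_out --deltas '[[[0,0,1],[0,0,0]],[[0,0,2],[0,0,0]]]'

```text
time: 5.15
eef_pos: [0.5024, -0.1298, 0.1205]
ee_rot: [0.686, 0.707, 0.122, 0.124]
contact_force: [-2.0, -0.0, 4.1]
width: 0.491
gripper_force: 1.9
```

carry_out --deltas '[[[0,0,1],[0,0,0]],[[0,0,2],[0,0,0]]]'

```text
time: 5.35
eef_pos: [0.5031, -0.1297, 0.1184]
ee_rot: [0.686, 0.707, 0.122, 0.124]
contact_force: [-1.0, 0.0, 1.2]
width: 0.491
gripper_force: 1.0
```

carry_out --deltas '[[[0,0,1],[0,0,0]]]'

```text
time: 5.45
eef_pos: [0.5033, -0.1296, 0.1173]
ee_rot: [0.686, 0.707, 0.122, 0.124]
contact_force: [0.1, 0.3, 1.6]
width: 0.494
gripper_force: 0.4
```

carry_out --deltas '[[[0,0,1],[0,0,0]]]'

```text
time: 5.55
eef_pos: [0.5035, -0.1296, 0.1162]
ee_rot: [0.686, 0.707, 0.122, 0.124]
contact_force: [0.5, -0.4, 0.3]
width: 0.492
gripper_force: 0.0
```

carry_out --deltas '[[[0,0,1],[0,0,0]]]'

```text
time: 5.65
eef_pos: [0.5037, -0.1296, 0.1152]
ee_rot: [0.686, 0.707, 0.121, 0.124]
contact_force: [-0.1, -0.2, -0.2]
width: 0.49
gripper_force: 0.0
```

Run:
```python
from look import *
im=eyes.read_camera("wrist");cv2.imwrite("pics/e.png",cv2.resize(im[150:320,150:360],None,fx=3.5,fy=3.5,interpolation=cv2.INTER_CUBIC))
s=read_state();print(s["contact_force"],s["torque"],s["eef_pos"])
```

```text
[ 0.15018222  0.20606499 -0.88116533] [-0.04355393  0.30594786  0.03756167] [ 0.50368972 -0.12954702  0.11500476]
```

View pics/e.png

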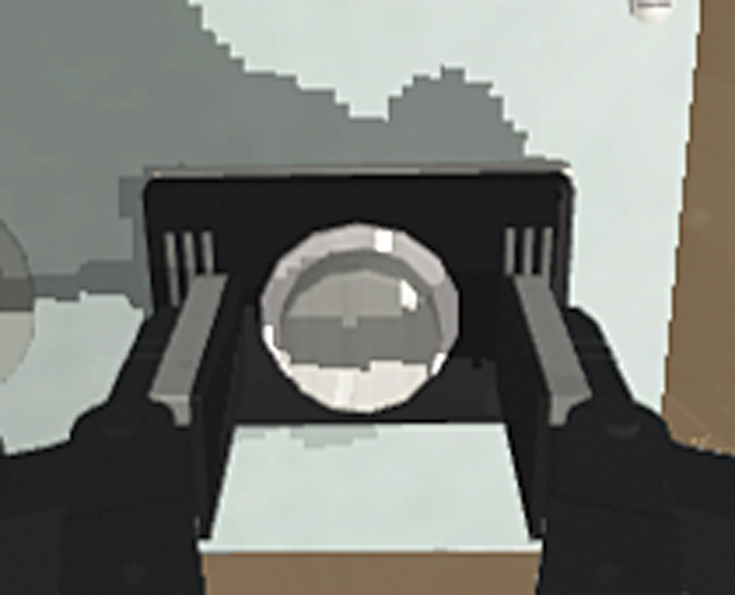

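The frame appears close to the spacer, with only a thin light strip above it at row 170 of the crop. The force is nil and the fingers sit slightly toward -y. I'll centre them a little and push on for a firm bearing.

carry_out --deltas '[[[2,0,0],[0,0,0]],[[2,0,1],[0,0,0]]]'

```text
time: 5.9
eef_pos: [0.5041, -0.1274, 0.1145]
ee_rot: [0.686, 0.707, 0.122, 0.124]
contact_force: [-0.0, 0.4, -1.2]
width: 0.491
gripper_force: 0.0
```

carry_out --deltas '[[[0,0,1],[0,0,0]]]'

```text
time: 6.0
eef_pos: [0.5045, -0.1276, 0.1137]
ee_rot: [0.686, 0.707, 0.122, 0.124]
contact_force: [-9.3, 1.7, 14.3]
width: 0.496
gripper_force: 8.3
```

carry_out --deltas '[[[0,0,1],[0,0,0]]]'

```text
time: 6.1
eef_pos: [0.5046, -0.1276, 0.1137]
ee_rot: [0.686, 0.707, 0.122, 0.124]
contact_force: [-15.8, 3.0, 24.9]
width: 0.493
gripper_force: 14.5
```

carry_out --deltas '[[[0,0,1],[0,0,0]]]'

```text
time: 6.2
eef_pos: [0.5047, -0.1276, 0.1136]
ee_rot: [0.686, 0.707, 0.122, 0.124]
contact_force: [-22.8, 4.0, 36.8]
width: 0.495
gripper_force: 21.1
```

carry_out --deltas '[[[0,0,0],[0,0,0]],[[0,0,0],[0,0,0]],[[0,0,0],[0,0,0]]]'

```text
time: 6.5
eef_pos: [0.5046, -0.1276, 0.1136]
ee_rot: [0.686, 0.706, 0.122, 0.124]
contact_force: [-15.9, 2.7, 25.1]
width: 0.492
gripper_force: 14.6
```

Run:
```python
from look import *
s=read_state();x=np.load("p.npy");P=panelR(x[3])
print(s["contact_force"],s["torque"],"TCP in panel",(P.inv().apply(s["eef_pos"]-x[:3])*1000).round(1),"F panel",P.inv().apply(s["contact_force"]).round(1),s["time"])
im=eyes.read_camera("wrist");cv2.imwrite("pics/f.png",cv2.resize(im[150:320,150:360],None,fx=3.5,fy=3.5,interpolation=cv2.INTER_CUBIC))
```

```text
[-15.92155001   2.69918276  25.10346421] [0.60155627 1.80235948 0.19758625] TCP in panel [36.   3.9 18.6] F panel [-6.3  2.9 29. ] 6.5
```

View pics/f.png

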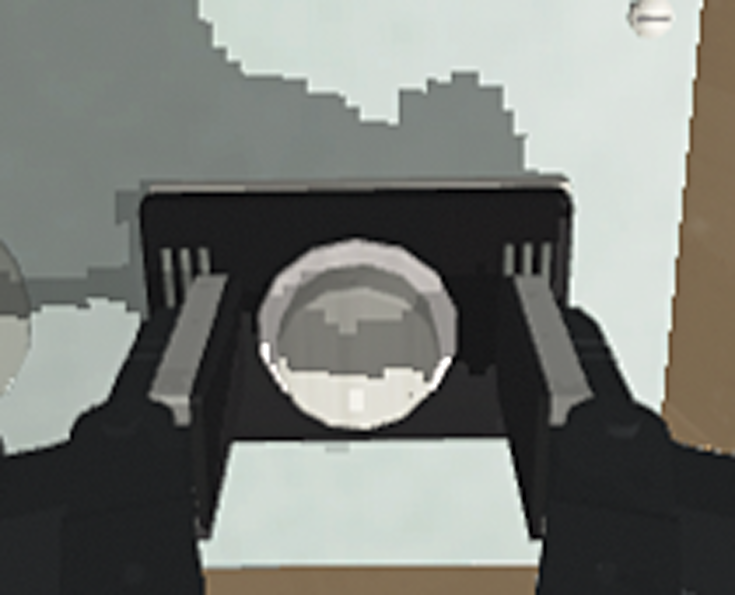

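The block looks home and level, with its frame lying on the thin spacer strip under about 29 N along the normal. The button at (358,333) is out and sits roughly 2 mm toward -y of the finger midline in tool axes. I'll back off, close the fingers and press the button.

carry_out --deltas '[[[0,0,-5],[0,0,0]],[[0,0,-15],[0,0,0]],[[0,-2,-35],[0,0,0]],[[2,-2,-38],[0,0,0]],[[2,-2,-38],[0,0,0]]]'

```text
time: 7.05
eef_pos: [0.4909, -0.126, 0.1476]
ee_rot: [0.686, 0.707, 0.122, 0.125]
contact_force: [0.2, -0.4, -1.1]
width: 0.49
gripper_force: 0.0
```

carry_out --deltas '[[[0,0,0],[0,0,0]],[[0,0,0],[0,0,0]],[[0,0,0],[0,0,0]],[[0,0,0],[0,0,0]],[[0,0,0],[0,0,0]]]' --grip 0 --squeeze 30

```text
time: 7.55
eef_pos: [0.4902, -0.1257, 0.1464]
ee_rot: [0.686, 0.707, 0.122, 0.124]
contact_force: [0.7, -1.3, 0.3]
width: -0.004
gripper_force: 0.0
```

Run:
```python
from look import *
s=read_state();x=np.load("p.npy");P=panelR(x[3])
print(s["contact_force"],"TCP in panel",(P.inv().apply(s["eef_pos"]-x[:3])*1000).round(1),s["width"],s["time"])
im=eyes.read_camera("wrist");cv2.imwrite("pics/g.png",cv2.resize(im[120:340,130:380],None,fx=2.7,fy=2.7,interpolation=cv2.INTER_CUBIC))
```

```text
[ 0.68304018 -1.26942288  0.30083742] TCP in panel [33.7  5.8 54.3] -0.0035543717077696968 7.55
```

View pics/g.png

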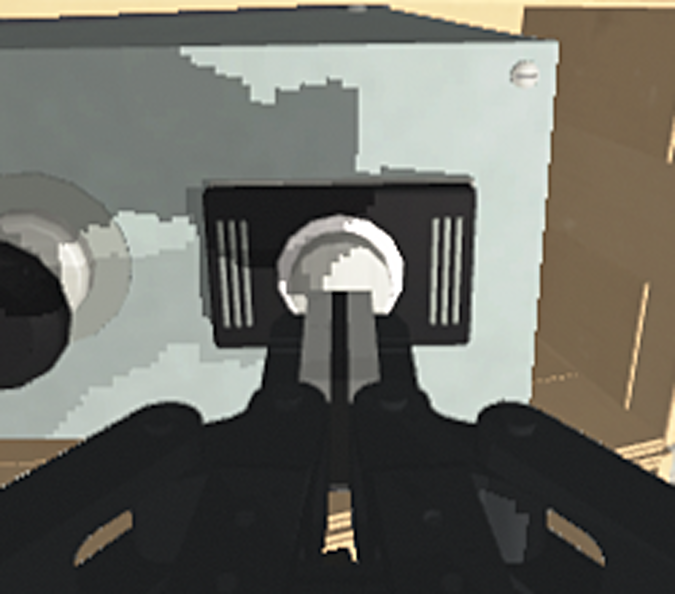

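Run:
```python
from look import *
s=read_state();x=np.load("p.npy");T=Ro.from_quat(s["ee_rot"]);K,R,t=cal("wrist")
pr=lambda q:(lambda c:(c[:2]/c[2]).round(1))(K@(R@(s["eef_pos"]+T.apply(np.array(q)/1000))+t))
for q in [(11,0,8),(-11,0,8),(-6,0,34),(-4,0,34),(-2,0,34),(0,0,34),(2,0,34),(0,0,30)]:print(q,pr(q))
print("button seen",(340/2.7+130,271/2.7+120),"tips seen rows",291/2.7+120,395/2.7+120)
im=eyes.read_camera("wrist");d=eyes.place_of("start_button_top","wrist");print(d[:1])
```

```text
(11, 0, 8) [253.2 224.5]
(-11, 0, 8) [253.2 258.1]
(-6, 0, 34) [253.5 230.6]
(-4, 0, 34) [253.5 228. ]
(-2, 0, 34) [253.5 225.3]
(0, 0, 34) [253.5 222.6]
(2, 0, 34) [253.5 219.9]
(0, 0, 30) [253.5 225.2]
button seen (255.92592592592592, 220.37037037037038) tips seen rows 227.77777777777777 266.2962962962963
[{'position': [255.5, 227.9], 'p': 0.79}]
```

carry_out --deltas '[[[0,0,6],[0,0,0]],[[0,0,12],[0,0,0]],[[0,0,16],[0,0,0]],[[0,0,18],[0,0,0]]]'

```text
time: 8.1
eef_pos: [0.4962, -0.1256, 0.129]
ee_rot: [0.686, 0.707, 0.121, 0.123]
contact_force: [0.0, -0.3, -1.1]
width: -0.003
gripper_force: 0.0
```

carry_out --deltas '[[[0,0,1],[0,0,0]],[[0,0,2],[0,0,0]]]'

```text
time: 8.3
eef_pos: [0.4972, -0.1258, 0.1279]
ee_rot: [0.686, 0.707, 0.122, 0.124]
contact_force: [0.3, -0.1, 0.4]
width: -0.002
gripper_force: 0.0
```

carry_out --deltas '[[[0,0,1],[0,0,0]],[[0,0,2],[0,0,0]]]'

```text
time: 8.5
eef_pos: [0.4979, -0.1258, 0.1262]
ee_rot: [0.686, 0.707, 0.122, 0.124]
contact_force: [0.9, -0.5, 1.1]
width: -0.002
gripper_force: 0.0
```

carry_out --deltas '[[[0,0,1],[0,0,0]],[[0,0,2],[0,0,0]]]'

```text
time: 8.7
eef_pos: [0.4986, -0.1258, 0.1242]
ee_rot: [0.686, 0.707, 0.122, 0.124]
contact_force: [-0.4, 0.7, 1.6]
width: -0.001
gripper_force: 1.2
```

Contact is starting.

carry_out --deltas '[[[0,0,1],[0,0,0]],[[0,0,2],[0,0,0]]]'

```text
time: 8.9
eef_pos: [0.4993, -0.1258, 0.1225]
ee_rot: [0.686, 0.707, 0.122, 0.124]
contact_force: [-2.6, 0.5, 2.4]
width: -0.0
gripper_force: 1.8
```

carry_out --deltas '[[[0,0,1],[0,0,0]],[[0,0,2],[0,0,0]]]'

```text
time: 9.1
eef_pos: [0.4999, -0.1257, 0.1206]
ee_rot: [0.686, 0.707, 0.122, 0.124]
contact_force: [-2.3, 0.6, 4.5]
width: -0.003
gripper_force: 2.5
```

carry_out --deltas '[[[0,0,1],[0,0,0]]]'

```text
time: 9.2
eef_pos: [0.5003, -0.1257, 0.1196]
ee_rot: [0.686, 0.707, 0.122, 0.124]
contact_force: [-3.2, 0.5, 5.3]
width: -0.004
gripper_force: 2.9
```

carry_out --deltas '[[[0,0,1],[0,0,0]]]'

```text
time: 9.3
eef_pos: [0.5006, -0.1257, 0.1187]
ee_rot: [0.686, 0.707, 0.122, 0.124]
contact_force: [-3.3, 0.8, 6.3]
width: -0.001
gripper_force: 3.2
```

carry_out --deltas '[[[0,0,1],[0,0,0]]]'

```text
time: 9.4
eef_pos: [0.5009, -0.1257, 0.1183]
ee_rot: [0.686, 0.707, 0.122, 0.124]
contact_force: [-14.5, 1.9, 22.8]
width: -0.0
gripper_force: 13.1
```

carry_out --deltas '[[[0,0,1],[0,0,0]]]'

```text
time: 9.5
eef_pos: [0.501, -0.1257, 0.1182]
ee_rot: [0.686, 0.707, 0.122, 0.124]
contact_force: [-20.5, 3.8, 33.4]
width: -0.001
gripper_force: 19.0
```

The button hit its hard stop after about 6 mm of travel. I'll hold it there, then release and retreat.

carry_out --deltas '[[[0,0,0],[0,0,0]],[[0,0,0],[0,0,0]],[[0,0,0],[0,0,0]],[[0,0,0],[0,0,0]]]'

```text
time: 9.9
eef_pos: [0.5009, -0.1257, 0.1183]
ee_rot: [0.686, 0.707, 0.122, 0.124]
contact_force: [-15.0, 3.1, 23.5]
width: -0.003
gripper_force: 13.7
```

carry_out --deltas '[[[0,0,-4],[0,0,0]],[[0,0,-12],[0,0,0]],[[0,0,-30],[0,0,0]],[[0,0,-60],[0,0,0]],[[0,0,-90],[0,0,0]]]'

```text
time: 10.4
eef_pos: [0.4695, -0.1256, 0.2014]
ee_rot: [0.686, 0.707, 0.121, 0.123]
contact_force: [-0.3, -0.5, -0.1]
width: 0.002
gripper_force: 0.0
```

carry_out --deltas '[[[0,0,0],[0,0,0]],[[0,0,0],[0,0,0]]]'

```text
time: 10.6
eef_pos: [0.4709, -0.1263, 0.2018]
ee_rot: [0.686, 0.706, 0.122, 0.125]
contact_force: [-0.3, -0.5, -0.3]
width: 0.002
gripper_force: 0.0
```

Run:
```python
from look import *
s=read_state();print(s["contact_force"],s["time"])
im=eyes.read_camera("wrist");cv2.imwrite("pics/h.png",cv2.resize(im[80:280,110:360],None,fx=2.8,fy=2.8,interpolation=cv2.INTER_CUBIC))
```

```text
[-0.26892947 -0.48559807 -0.27588352] 10.6
```

View pics/h.png

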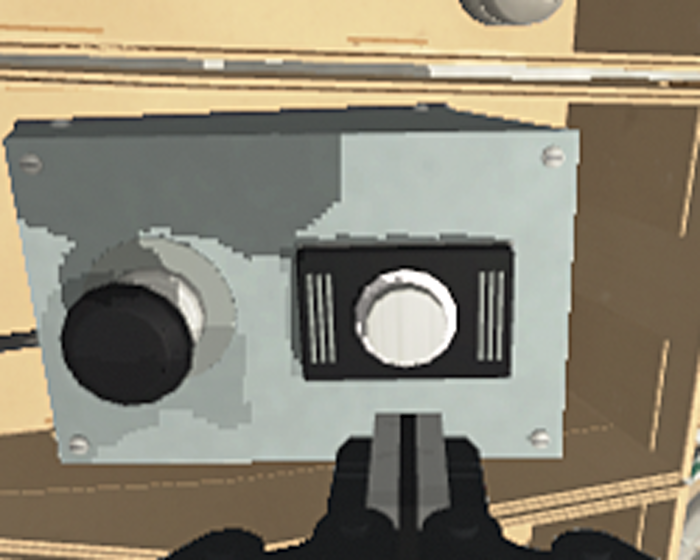

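The block sits flush, the button at (405,318) is out, the stop button is untouched and the robot is clear. I'm handing the job in.

```bash
python3 -c "
from cell import manip;print(manip.finish_job())"
```

```text
the job is handed in; nothing more can be done
None
```

The start block was pushed home onto the spacer with about 29 N held and the button not worked. The button was then pressed to its hard stop for about 0.4 s and came back up, and the job was handed in at about 10.6 s with the robot clear; no verdict came back.

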